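# Walk the press block round to the fence

### The arm

A 6-joint arm with a two-finger parallel gripper is mounted at the origin on the work surface. World frame = base frame: x ahead of the robot, y to its left, z up, the work surface at z = 0. Lengths are in m, angles in rad, forces in N, time in s.
With the tool pointing down it reaches from about 0.375 to 0.925 m from the base axis. Payload 5.7 kg.
Tool frame: the origin (TCP) lies midway between the tips of the shut fingers; the grasp point (between the pads) lies 19 mm behind it; y points along the fingers, x is the direction in which the jaws open and shut, and the axes are right-handed (so a half turn about y gives the same grasp; the last joint's range is limited). The gripper opens to 85 mm and grips with 20 to 120 N. Pads are 22 mm wide; open, the fingers measure 114 mm over their backs; the gripper's body (76 mm by 85 mm) begins 54 mm behind the grasp point. The pads swing forward as they close: fully open they stand 13 mm farther back than shut.
Start: joints at [-1.442, 0.359, 1.51, -0, 1.272, -0.115], TCP at [0.145, -0.582, 0.231] pointing down, gripper open.
Joint ranges: [-2.97, 2.97], [-1.01, 2.36], [0.21, 2.38], [-0.96, 4.11], [0.2, 2.71], [-2.98, 2.98]. Speed limits (rad/s): [2.39, 2.39, 3.14, 3.14, 3.14, 3.14].

### API

Orientations are given as a unit quaternion [w, x, y, z].
In Python, from rig import env gives the robot as it stands.
- The arm moves only by the shell command python3 -m inch 'ROWS' [FORCE]. ROWS is JSON, a list of rows, each an object with "translation": the shift along the tool's x, y, z in cm, a list of three; "twist": the turn, a rotation vector about the tool's x, y, z in rad, a list of three; "hand": the closure in counts, from 0 (fully open) to 255 (shut). A call has exactly 5 rows; each row shifts and turns the pose as measured when the row begins, along the tool's axes as they then stand; what a row does not reach is not made up. A row lasts 1/12 s, in which the tool goes at most 41.7 mm and 7.16 degrees, less where a joint would pass 70% of its speed; a pose out of reach is approached as far as the arm can. A call with a gripper value outside its range is refused whole. The fingers move at their own pace and stop on an object; FORCE is the grip in N (left out, the last holds). Time passes only in rows, so rows that do not move let the fingers close, or fill a call up. It gives the time, the measured TCP pose, the force and the opening at its end, in the units of the state.
- env.read_state(): the state, without advancing time (a new reading comes with each control period).
- env.snapshot(name): name is "scene" or "top" or "wrist"; returns a dict with "img" (400x640x3 uint8, red, green, blue), "fx", "fy", "cx", "cy" (pixels), "dist" ([k1, k2, p1, p2, k3] as OpenCV has them; the pictures are not rectified), "view" (4x4, takes a point from world to camera coordinates); the wrist camera has in their place "tool_from_camera" (4x4, takes a point from camera to tool coordinates, whose origin is the TCP and whose axes are the tool frame's). Camera axes: x right, y down, z forward; pixel columns grow to the right and rows downward; lengths in m; the calibration is good to about 2 mm. A picture is of the moment at which its call begins: read the wrist's pose just before it. There is no depth.
- env.sign_off(): hands the job in, once; it reports no verdict.
The state is a dict: "t": time; "q": joint angles; "qd": joint speeds; "effort": joint torques, N m; "tcp_pos": TCP position; "tcp_rot": TCP orientation; "contact_force": force on the tool from outside, world axes, zero at the start; "ft_torque": the same for the moment, N m; "finger_gap": finger opening in m.
Only numpy, scipy, OpenCV 4.12 (cv2) and the standard library are available. Lean on these libraries where they do the work, as an engineer would, in place of code of your own. Each camera call takes 0.05 s, during which the arm holds its last target.

### The job

With the fingertips, walk the heavy concrete block round on the bench by pushing at its corners, clear of the wooden fence, until its red face looks straight at the fence; then push it up so that the red face lies flat against the fence, no part of it past the fence's ends. Do not lift or tip the block, and leave the glue bottle, cup, offcut and screwdriver where they are.

Things in the scene. Friction and masses are not known exactly. Their poses are not given: they have to be found in the camera images.
- block: Grey concrete block, 100 (its x) x 140 (its y) x 60 mm high, 1.3 to 1.9 kg; slides under a push of 6 to 14 N. Origin: centre of its underside. +x points out of the red face, one of its two 140 mm long sides; z up. A red band 18 mm wide marks the top edge above the red face. At first the block is turned 75 to 180 degrees, one way or the other, from where it should face.
- red_face (a point): Centre of the red face, 50 mm along the block's +x from its origin, 30 mm above the bench.
- fence: Wooden fence fixed to the bench, 340 mm long (its y), 45 mm thick, 50 mm high; two pads on top near its ends reach 59 mm; a strip 12 mm high lies behind. Origin: on the bench, at the foot of the middle of its front face, which is the plane x = 0. +x points into the wood, away from the robot; the block belongs on the -x side, its x axis along the fence's x. Yaw varies.
- glue: White glue bottle with an orange cap, 56 mm diameter, 140 mm high, standing; origin at the centre of its underside. To be left alone.
- mug: Blue ceramic cup, 74 mm diameter at the rim, 90 mm high, standing; origin at the centre of its underside. To be left alone.
- offcut: Pale wood offcut, 90 mm (its x) x 40 x 40 mm high; origin at the centre of its underside. To be left alone.
- screwdriver: Yellow-handled screwdriver lying on the bench, 160 mm long along its x, handle to -x; origin near its middle, underneath. To be left alone.

How it is judged:
On the way:
1. the block is turned square to the fence (within 14 degrees), red face towards it, while that face is still more than 12 mm from the fence (angle between the x axis of block and the x axis of fence, either way round below 0.25 rad and x of fence in the frame of block above 0.03 m and x of red_face in the frame of fence between -0.25 and -0.012 m and y of red_face in the frame of fence between -0.2 and 0.2 m), for 0.1 s.
At the end, for the whole second after the job is handed in: The red face lies against the fence: its middle within 6 mm of the fence's face and 100 mm of the fence's middle, square within 0.05 rad; the block stands flat and still on the bench; each bystander is within 20 mm of where it began (angle between the x axis of block and the x axis of fence, either way round below 0.05 rad and x of red_face in the frame of fence between -0.006 and 0.004 m and y of red_face in the frame of fence between -0.1 and 0.1 m and height (world z) of block below 0.004 m and angle between block's own z axis and vertical below 0.05 rad and linear speed of block below 0.01 m/s and distance of each of glue, mug, offcut, screwdriver from where it was at the start of the episode below 0.02 m); the robot touches nothing.
It fails at once if the block is lifted or tipped (height (world z) of block above 0.012 m or angle between block's own z axis and vertical above 0.15 rad).
It fails at once if a bystander is moved more than 20 mm or knocked over (distance of any of glue, mug, offcut, screwdriver from where it was at the start of the episode above 0.02 m or angle between any of glue, mug's own z axis and vertical above 0.3 rad).
It also fails if it takes over 72 s, if anything falls off the work surface, if the arm or the gripper's body presses on something with over 40 N, if the wrist force passes 120 N, or if a joint passes its speed limit or range.

## Working session

There is one attempt and no reset: what is moved stays moved. The work goes in short steps, Python scripts to look and compute and a shell command to move; the robot and the scene stay as the last step left them, time stands still between calls to the robot, and variables do not carry over. Pictures are saved under pics/ and viewed, and the job is handed in when it is done.

```bash
ls; mkdir -p pics
python3 - <<'E'
from rig import env
import cv2
s=env.read_state();print({k:(v if not hasattr(v,'round') else v) for k,v in s.items()})
for n in("scene","top"):
    d=env.snapshot(n);cv2.imwrite(f"pics/{n}0.png",d["img"][:,:,::-1])
    print(n,d["fx"],d["fy"],d["cx"],d["cy"],d["dist"],d["view"])
E
```

```text
pics
{'t': 0.0, 'q': array([-1.44208324e+00,  3.59497666e-01,  1.51144673e+00, -9.21959011e-07,
        1.27248371e+00, -1.15126116e-01]), 'qd': array([ 0.00049077,  0.00090443, -0.0017654 ,  0.0001762 , -0.00232636,
        0.00095411]), 'effort': array([ 2.47465410e-03, -5.27614295e+01, -2.78617001e+01, -1.05336840e-04,
        1.29514968e-02, -1.18433621e-05]), 'tcp_pos': array([ 0.14474702, -0.58157649,  0.2304525 ]), 'tcp_rot': array([ 0.55755273, -0.55664171,  0.43594154, -0.43501716]), 'contact_force': array([-0.38413311,  0.52795017,  0.03544645]), 'ft_torque': array([ 0.00784388, -0.02004361, -0.00211738]), 'finger_gap': 0.08546203877165418}
scene 465.0336593974563 465.0336593974563 313.58079599140996 201.92201205631963 [-0.03297038  0.          0.          0.          0.        ] [[ 0.80724165  0.59017355  0.00749046 -0.4683415 ]
 [ 0.37797759 -0.50716876 -0.77454037 -0.18296876]
 [-0.45331431  0.62807247 -0.63248012  1.42626588]
 [ 0.          0.          0.          1.        ]]
top 450.02432667030337 450.02432667030337 317.52140621611295 195.77246327708895 [-0.12200295  0.          0.          0.          0.        ] [[ 0.03730058 -0.9992814   0.00673477 -0.01961178]
 [-0.97508311 -0.03787049 -0.21858352  0.58467465]
 [ 0.21868149  0.00158633 -0.975795    0.9834312 ]
 [ 0.          0.          0.          1.        ]]
```

View pics/top0.png

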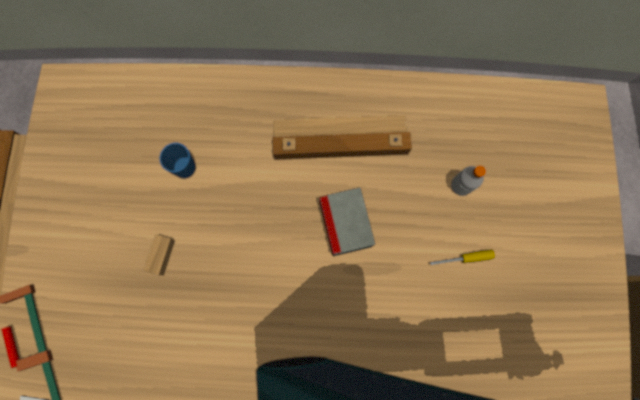

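View pics/scene0.png

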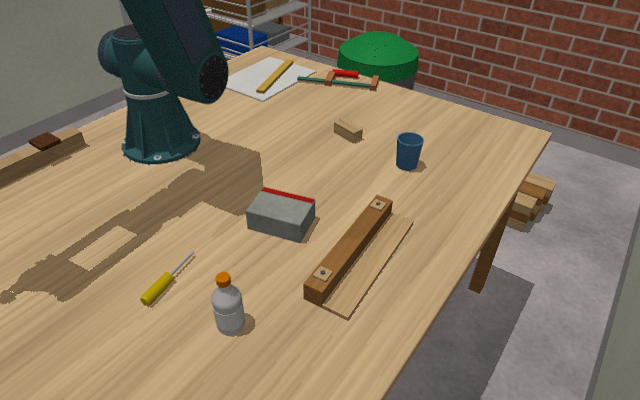

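Top view: block with the red band on its left, around (345,220). The fence is at (342,145), glue at (467,180), cup at (177,160), offcut at (159,254) and screwdriver at (465,257). Now I'll measure positions.

```bash
cat > h.py <<'E'
import numpy as np, cv2
from rig import env
def cast(d,px,z):
    K=np.array([[d["fx"],0,d["cx"]],[0,d["fy"],d["cy"]],[0,0,1]])
    p=cv2.undistortPoints(np.float64(px).reshape(-1,1,2),K,np.array(d["dist"])).reshape(-1,2)
    V=np.array(d["view"]);R=V[:3,:3];c=-R.T@V[:3,3]
    r=np.c_[p,np.ones(len(p))]@R
    return (c+r*((z-c[2])/r[:,2])[:,None])
def proj(d,P):
    K=np.array([[d["fx"],0,d["cx"]],[0,d["fy"],d["cy"]],[0,0,1]])
    V=np.array(d["view"])
    return cv2.projectPoints(np.float64(P).reshape(-1,1,3),cv2.Rodrigues(V[:3,:3])[0],V[:3,3],K,np.array(d["dist"]))[0].reshape(-1,2)
def big(m):
    c,_=cv2.findContours(m.astype(np.uint8),cv2.RETR_EXTERNAL,cv2.CHAIN_APPROX_NONE)
    return max(c,key=cv2.contourArea).reshape(-1,2)
def rect(P): return cv2.minAreaRect(np.float32(P[:,:2]*1000))
E
python3 - <<'E'
from h import *
d=env.snapshot("top");im=d["img"];hsv=cv2.cvtColor(im,cv2.COLOR_RGB2HSV)
for p in [(350,220),(330,215),(355,251),(371,220),(340,145),(340,156),(340,130),(310,130)]: print(p,im[p[1],p[0]],hsv[p[1],p[0]])
x0,y0,x1,y1=255,105,430,270
cv2.imwrite("pics/crop.png",cv2.resize(im[y0:y1,x0:x1,::-1],None,fx=4.5,fy=3.6,interpolation=0)[:, :])
c=cast(d,[(0,0)],0)
V=d["view"];print("cam",-V[:3,:3].T@V[:3,3])
print(cast(d,[(177,175),(467,188),(159,262),(430,263),(494,254)],0))
E
```

```text
(350, 220) [115 116 105] [ 33  24 116]
(330, 215) [134   0   1] [  0 255 134]
(355, 251) [131 107  76] [ 17 107 131]
(371, 220) [174 136  92] [ 16 120 174]
(340, 145) [114  74  31] [ 16 186 114]
(340, 156) [86 63 38] [ 16 142  86]
(340, 130) [162 127  79] [ 17 131 162]
(310, 130) [166 131  82] [ 18 129 166]
cam [3.55779707e-01 9.84184665e-04 1.08755957e+00]
[[ 0.63951144  0.35985605  0.        ]
 [ 0.63428543 -0.37399303  0.        ]
 [ 0.41935583  0.38236133  0.        ]
 [ 0.44312625 -0.2760719   0.        ]
 [ 0.46938325 -0.43751322  0.        ]]
```

View pics/crop.png

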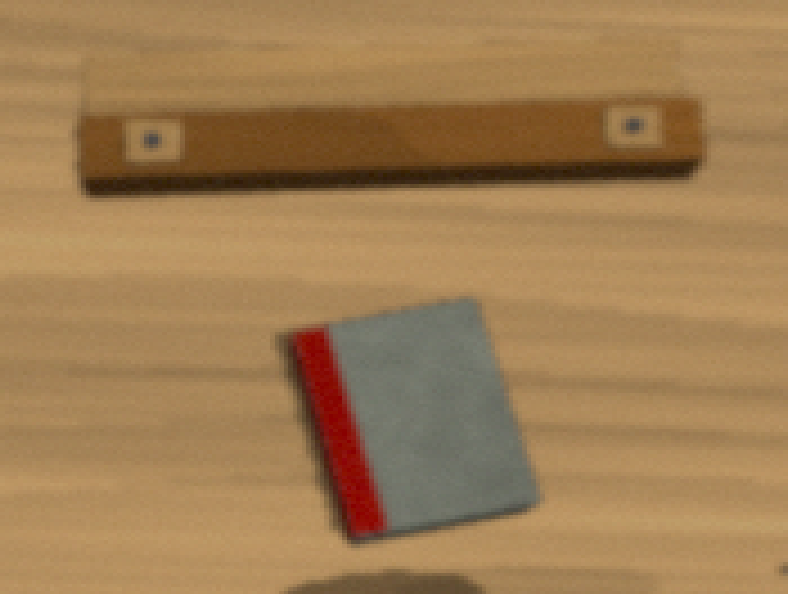

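```bash
cat >> h.py <<'E'
def block(d):
    im=d["img"].astype(int);hsv=cv2.cvtColor(d["img"],cv2.COLOR_RGB2HSV)
    red=(im[...,0]>90)&(im[...,1]<40)&(im[...,2]<40)
    grey=(hsv[...,1]<55)&(hsv[...,2]>85)&(hsv[...,2]<200)
    roi=np.zeros(red.shape,bool);roi[150:300,240:440]=1
    m=((red|grey)&roi).astype(np.uint8)
    m=cv2.morphologyEx(m,cv2.MORPH_OPEN,np.ones((3,3),np.uint8))
    P=cast(d,big(m),.06);r=rect(P)
    rp=cast(d,big(red&roi),.06)[:,:2].mean(0)*1000
    c=np.array(r[0]);B=cv2.boxPoints(r)
    # red direction: choose among rect axes the one nearest
    v=rp-c;best=max([B[1]-B[0],B[2]-B[1],B[0]-B[1],B[1]-B[2]],key=lambda e:e@v/np.linalg.norm(e))
    return c,r[1],np.arctan2(best[1],best[0]),B
F=None
def fence(d):
    hsv=cv2.cvtColor(d["img"],cv2.COLOR_RGB2HSV)
    dark=(hsv[...,1]>150)&(hsv[...,2]<135)&(hsv[...,2]>95)
    roi=np.zeros(dark.shape,bool);roi[120:165,260:425]=1
    m=cv2.morphologyEx((dark&roi).astype(np.uint8),cv2.MORPH_CLOSE,np.ones((13,13),np.uint8))
    r=rect(cast(d,big(m),.05));return r,cv2.boxPoints(r)
E
python3 - <<'E'
from h import *
d=env.snapshot("top")
c,s,yaw,B=block(d);print(c,s,np.degrees(yaw),B.round())
r,Bf=fence(d);print(r,Bf.round())
d2=d
im=d["img"][:,:,::-1].copy()
for b,z in((B,60),(Bf,50)):
    q=proj(d,np.c_[b,np.full(4,z)]/1000)
    cv2.polylines(im,[np.int32(q)],1,(0,255,0),1)
cv2.imwrite("pics/chk.png",cv2.resize(im[105:270,255:430],None,fx=4.5,fy=3.6))
e=env.snapshot("scene");im=e["img"][:,:,::-1].copy()
for b,z in((B,60),(Bf,50)):
    q=proj(e,np.c_[b,np.full(4,z)]/1000)
    cv2.polylines(im,[np.int32(q)],1,(0,255,0),1)
cv2.imwrite("pics/chk2.png",im)
E
```

```text
[533.33093262 -76.77083588] (137.43954467773438, 77.18806457519531) 105.59937 [[ 457.  -58.]
 [ 478. -132.]
 [ 610.  -95.]
 [ 589.  -21.]]
((723.7073974609375, -50.35911560058594), (46.16167068481445, 337.2139892578125), 4.53524112701416) [[ 687.  116.]
 [ 714. -220.]
 [ 760. -217.]
 [ 733.  120.]]
```

View pics/chk.png

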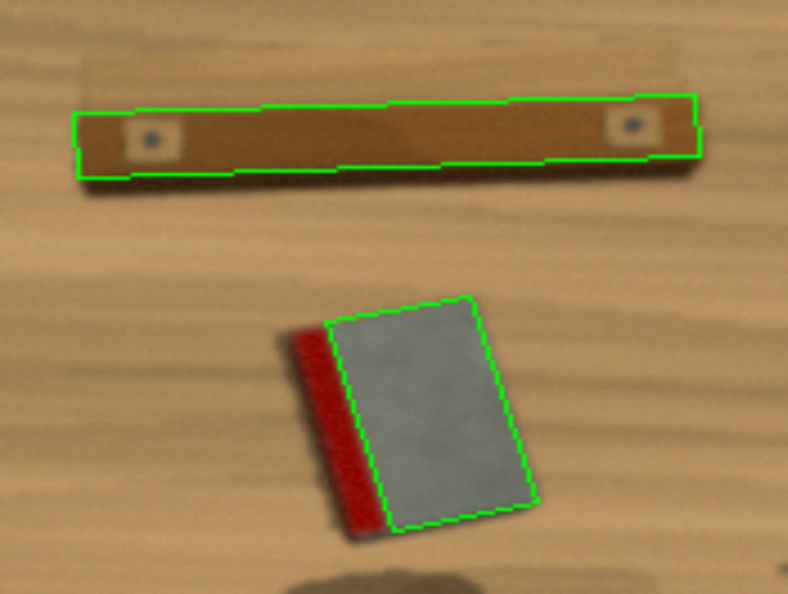

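View pics/chk2.png

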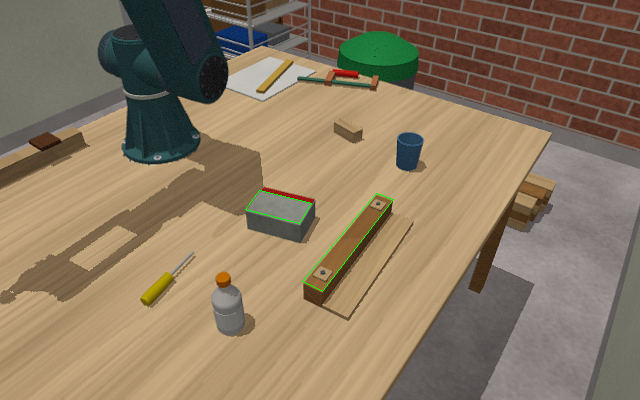

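```bash
sed -i 's/m=cv2.morphologyEx(m,cv2.MORPH_OPEN,np.ones((3,3),np.uint8))/m=cv2.morphologyEx(m,cv2.MORPH_CLOSE,np.ones((5,5),np.uint8))/' h.py
cat >> h.py <<'E'
from scipy.spatial.transform import Rotation as Ro
FC=np.array([700.7,-52.]);FY=np.radians(4.535)
def tool():
    s=env.read_state();w=s["tcp_rot"];return s,Ro.from_quat([w[1],w[2],w[3],w[0]])
def go(target,yaw=None):
    "print shift in tool cm to the target (m), and tool x yaw"
    s,R=tool();M=R.as_matrix();dv=np.array(target)-s["tcp_pos"]
    print("shift cm",(M.T@dv*100).round(2),"tcp",s["tcp_pos"].round(4),"t",round(s["t"],2),"xyaw",np.degrees(np.arctan2(M[1,0],M[0,0])).round(1))
def rep():
    d=env.snapshot("top");c,sz,yaw,B=block(d)
    Rf=np.array([[np.cos(FY),np.sin(FY)],[-np.sin(FY),np.cos(FY)]])
    f=c+50*np.array([np.cos(yaw),np.sin(yaw)])
    print("block",c.round(1),"size",np.round(sz,1),"yaw",np.degrees(yaw).round(1),"err",np.degrees(yaw-FY).round(1),"redface in fence",(Rf@(f-FC)).round(1));print(B.round().tolist())
    return d
E
python3 - <<'E'
from h import *
rep();s,R=tool();print(R.as_matrix().round(3));go([.63,0.03,.1])
E
```

```text
block [529.6 -66.5] size [139.3  98.9] yaw 105.5 err 101.0 redface in fence [-181.2   48.2]
[[449.0, -37.0], [476.0, -133.0], [610.0, -96.0], [583.0, -0.0]]
[[ 0.241 -0.     0.97 ]
 [-0.97   0.001  0.241]
 [-0.001 -1.     0.   ]]
shift cm [-47.67  13.13  61.86] tcp [ 0.1448 -0.582   0.231 ] t 0.3 xyaw -76.0
```

Run:
```python
from h import *
go([.503,-.175,.15])
```

```text
shift cm [-30.85   8.12  44.59] tcp [ 0.1448 -0.582   0.231 ] t 0.3 xyaw -76.0
```

```bash
python3 -m inch '[{"translation":[-2.05,0.3,2.97],"twist":[0,0,0],"hand":255},{"translation":[-2.05,0.3,2.97],"twist":[0,0,0],"hand":255},{"translation":[-2.05,0.3,2.97],"twist":[0,0,0],"hand":255},{"translation":[-2.05,0.3,2.97],"twist":[0,0,0],"hand":255},{"translation":[-2.05,0.3,2.97],"twist":[0,0,0],"hand":255}]'
python3 -m inch '[{"translation":[-2.05,0.4,2.97],"twist":[0,0,0],"hand":255},{"translation":[-2.05,0.4,2.97],"twist":[0,0,0],"hand":255},{"translation":[-2.05,0.4,2.97],"twist":[0,0,0],"hand":255},{"translation":[-2.05,0.4,2.97],"twist":[0,0,0],"hand":255},{"translation":[-2.05,0.4,2.97],"twist":[0,0,0],"hand":255}]'
python3 - <<'E'
from h import *
go([.503,-.175,.15])
E
```

```text
t: 0.72
tcp_pos: [0.2635, -0.4505, 0.2152]
tcp_rot: [-0.553, 0.557, -0.437, 0.44]
contact_force: [0.8, -0.9, -0.6]
finger_gap: 0.0256
t: 1.13
tcp_pos: [0.3889, -0.3099, 0.1942]
tcp_rot: [-0.552, 0.557, -0.437, 0.441]
contact_force: [0.1, -0.4, -0.1]
finger_gap: -0.0002
shift cm [-10.56   4.31  14.21] tcp [ 0.3889 -0.3099  0.1942] t 1.13 xyaw -76.7
```

```bash
python3 -m inch '[{"translation":[-2.2,0.8,2.9],"twist":[0,0,0],"hand":255},{"translation":[-2.2,0.8,2.9],"twist":[0,0,0],"hand":255},{"translation":[-2.2,0.8,2.9],"twist":[0,0,0],"hand":255},{"translation":[-2.2,0.8,2.9],"twist":[0,0,0],"hand":255},{"translation":[-2.2,0.8,2.9],"twist":[0,0,0],"hand":255}]'
for i in 1; do python3 -m inch '[{"translation":[0,0,0],"twist":[0,-0.123,0],"hand":255},{"translation":[0,0,0],"twist":[0,-0.123,0],"hand":255},{"translation":[0,0,0],"twist":[0,-0.123,0],"hand":255},{"translation":[0,0,0],"twist":[0,-0.123,0],"hand":255},{"translation":[0,0,0],"twist":[0,-0.123,0],"hand":255}]'; done
python3 -m inch '[{"translation":[0,0,0],"twist":[0,-0.123,0],"hand":255},{"translation":[0,0,0],"twist":[0,-0.123,0],"hand":255},{"translation":[0,0,0],"twist":[0,-0.123,0],"hand":255},{"translation":[0,0,0],"twist":[0,-0.123,0],"hand":255},{"translation":[0,0,0],"twist":[0,-0.123,0],"hand":255}]'
python3 - <<'E'
from h import *
go([.499,-.158,.022]);print(env.read_state()["q"])
E
```

```text
t: 1.55
tcp_pos: [0.5111, -0.1632, 0.1533]
tcp_rot: [-0.552, 0.557, -0.435, 0.443]
contact_force: [0.5, -0.9, 1.0]
finger_gap: 0.0003
t: 1.97
tcp_pos: [0.5161, -0.1537, 0.1509]
tcp_rot: [-0.66, 0.665, -0.244, 0.249]
contact_force: [-0.3, -0.4, -0.8]
finger_gap: 0.0002
t: 2.38
tcp_pos: [0.5164, -0.1531, 0.1508]
tcp_rot: [-0.703, 0.71, -0.029, 0.033]
contact_force: [-0.4, -0.0, -0.2]
finger_gap: 0.0004
shift cm [-1.76 12.87 -0.53] tcp [ 0.5164 -0.1531  0.1508] t 2.38 xyaw -5.0
[-0.41214538  0.35710168  1.74241991 -0.00735768  1.03381577 -0.32066904]
```

```bash
python3 -m inch '[{"translation":[0,0,0],"twist":[0,-0.118,0],"hand":255},{"translation":[0,0,0],"twist":[0,-0.118,0],"hand":255},{"translation":[0,0,0],"twist":[0,-0.118,0],"hand":255},{"translation":[0,0,0],"twist":[0,0,0],"hand":255},{"translation":[0,0,0],"twist":[0,0,0],"hand":255}]'
python3 - <<'E'
from h import *
go([.499,-.158,.025]);d=rep()
cv2.imwrite("pics/a1.png",d["img"][:,:,::-1])
E
```

```text
t: 2.8
tcp_pos: [0.5165, -0.1531, 0.1508]
tcp_rot: [-0.696, 0.703, 0.102, -0.099]
contact_force: [-1.0, 0.8, 0.7]
finger_gap: -0.0003
shift cm [-1.85 12.58  0.16] tcp [ 0.5165 -0.1531  0.1508] t 2.8 xyaw 16.4
block [531.9 -65.9] size [135.1  98.8] yaw 105.0 err 100.5 redface in fence [-178.5   48.7]
[[454.0, -36.0], [479.0, -131.0], [610.0, -96.0], [584.0, -1.0]]
```

View pics/a1.png

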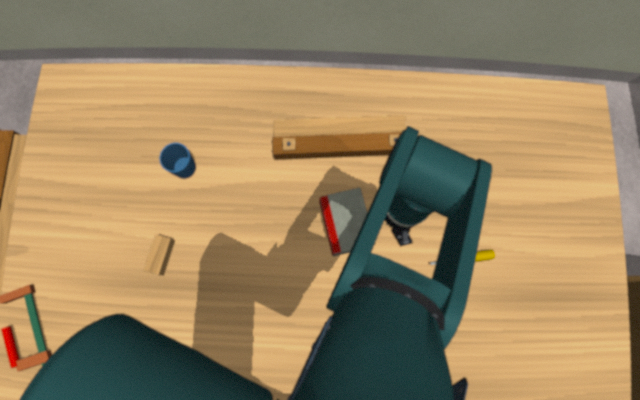

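Run:
```python
from h import *
d=env.snapshot("scene")
cv2.imwrite("pics/a2.png",d["img"][:,:,::-1])
```

```text
(no output)
```

View pics/a2.png

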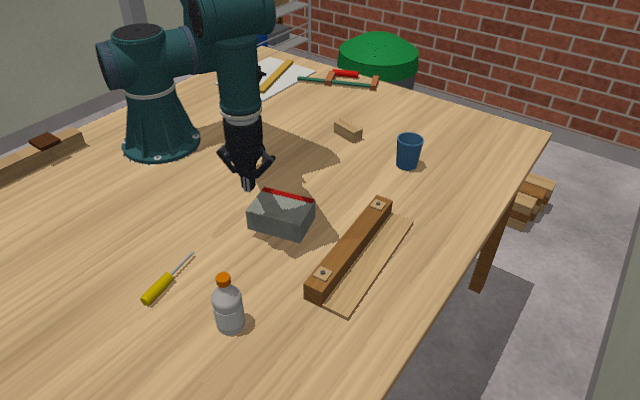

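```bash
python3 -m inch '[{"translation":[-1.8,1.0,-0.2],"twist":[0,0,0],"hand":255},{"translation":[0,3.0,0],"twist":[0,0,0],"hand":255},{"translation":[0,3.0,0],"twist":[0,0,0],"hand":255},{"translation":[0,3.0,0],"twist":[0,0,0],"hand":255},{"translation":[0,2.2,0],"twist":[0,0,0],"hand":255}]'
python3 - <<'E'
from h import *
go([.499,-.158,.025])
E
```

```text
t: 3.32
tcp_pos: [0.5076, -0.165, 0.0318]
tcp_rot: [-0.694, 0.707, 0.103, -0.089]
contact_force: [-0.1, 0.2, -0.1]
finger_gap: -0.0
shift cm [-0.65  0.65  0.92] tcp [ 0.5076 -0.165   0.0318] t 3.32 xyaw 15.6
```

```bash
python3 -m inch '[{"translation":[-0.65,0.5,0.5],"twist":[0,0,0],"hand":255},{"translation":[0,0,0.5],"twist":[0,0,0],"hand":255},{"translation":[0,0,0.8],"twist":[0,0,0],"hand":255},{"translation":[0,0,0.8],"twist":[0,0,0],"hand":255},{"translation":[0,0,0.8],"twist":[0,0,0],"hand":255}]'
python3 - <<'E'
from h import *
go([.499,-.158,.025]);rep()
E
```

```text
t: 3.73
tcp_pos: [0.491, -0.1339, 0.0219]
tcp_rot: [-0.694, 0.708, 0.098, -0.087]
contact_force: [-2.4, -7.3, -2.6]
finger_gap: -0.0002
shift cm [ 0.16 -0.26 -2.54] tcp [ 0.491  -0.1339  0.0219] t 3.73 xyaw 15.1
block [531.4 -60.8] size [136.1  98.6] yaw 102.2 err 97.7 redface in fence [-176.1   54.1]
[[454.0, -27.0], [475.0, -123.0], [608.0, -95.0], [588.0, 2.0]]
```

```bash
python3 -m inch '[{"translation":[0,0,0.9],"twist":[0,0.09,0],"hand":255},{"translation":[0,0,0.9],"twist":[0,0.09,0],"hand":255},{"translation":[0,0,0.9],"twist":[0,0.09,0],"hand":255},{"translation":[0,0,0.9],"twist":[0,0.09,0],"hand":255},{"translation":[0,0,0.9],"twist":[0,0.09,0],"hand":255}]'
python3 - <<'E'
from h import *
go([.499,-.158,.025]);d=rep()
cv2.imwrite("pics/a3.png",d["img"][:,:,::-1])
E
```

```text
t: 4.2
tcp_pos: [0.4859, -0.0897, 0.0252]
tcp_rot: [-0.695, 0.711, -0.064, 0.078]
contact_force: [-4.4, -6.5, -1.9]
finger_gap: 0.0001
shift cm [ 2.65  0.21 -6.43] tcp [ 0.4859 -0.0897  0.0252] t 4.2 xyaw -11.5
block [546.9   5.9] size [ 48.3 140.5] yaw 161.5 err 157.0 redface in fence [-194.8   89.4]
[[473.0, 5.0], [606.0, -39.0], [621.0, 7.0], [488.0, 51.0]]
```

View pics/a3.png

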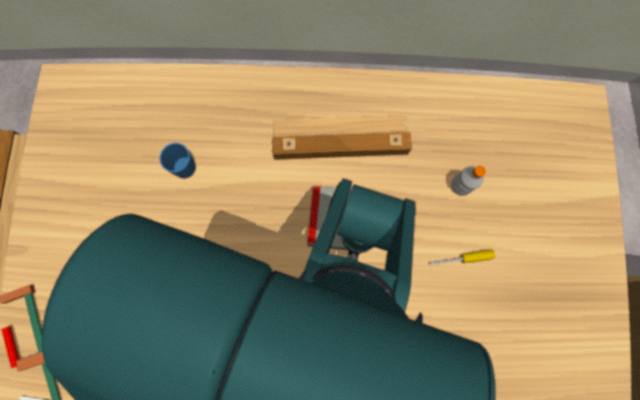

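```bash
cat >> h.py <<'E'
def redm(name="top",roi=None):
    d=env.snapshot(name);im=d["img"].astype(int)
    m=(im[...,0]>60)&(im[...,1]<.35*im[...,0])&(im[...,2]<.35*im[...,0])
    if name=="top": m[:, :240]=0;m[:130]=0
    else: m[:150]=0;m[300:]=0
    P=cast(d,big(m),.06);r=rect(P);B=cv2.boxPoints(r)
    w,l=sorted(r[1]);e=B[1]-B[0] if np.linalg.norm(B[1]-B[0])>np.linalg.norm(B[2]-B[1]) else B[2]-B[1]
    n=np.array([e[1],-e[0]])/np.linalg.norm(e)
    yaw=np.arctan2(n[1],n[0])
    print(name,"red band c",np.round(r[0],1),"w,l",round(w,1),round(l,1),"yaw(mod180)",np.degrees(yaw).round(1),"corners",B.round().tolist())
    return d
E
python3 - <<'E'
from h import *
redm();d=redm("scene");cv2.imwrite("pics/a4.png",d["img"][:,:,::-1])
E
```

```text
top red band c [542.7  11.7] w,l 15.0 130.6 yaw(mod180) -94.4 corners [[477.0, 9.0], [607.0, -1.0], [608.0, 14.0], [478.0, 24.0]]
scene red band c [544.3  10.7] w,l 15.1 132.5 yaw(mod180) -94.3 corners [[478.0, 8.0], [610.0, -2.0], [611.0, 13.0], [479.0, 23.0]]
```

View pics/a4.png

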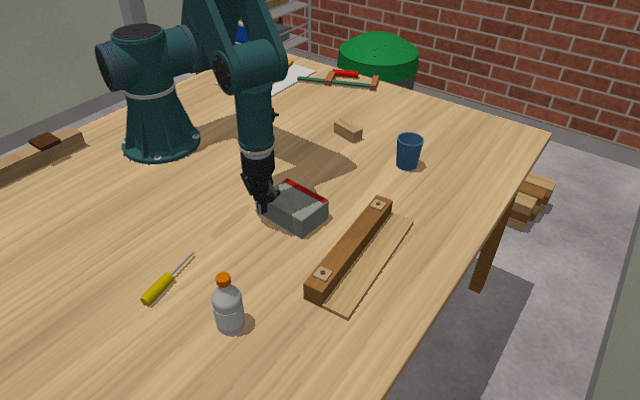

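```bash
python3 -m inch '[{"translation":[0,0,-1.5],"twist":[0,0,0],"hand":255},{"translation":[0,-2.5,-0.5],"twist":[0,0,0],"hand":255},{"translation":[0,-3,0],"twist":[0,-0.06,0],"hand":255},{"translation":[0,-2.5,0],"twist":[0,-0.06,0],"hand":255},{"translation":[0,-0.5,0],"twist":[0,0,0],"hand":255}]'
python3 - <<'E'
from h import *
go([.600,.055,.1])
E
```

```text
t: 4.77
tcp_pos: [0.4847, -0.1075, 0.115]
tcp_rot: [-0.699, 0.715, -0.011, 0.028]
contact_force: [0.5, -0.1, 0.0]
finger_gap: -0.0004
shift cm [10.58  1.41 16.9 ] tcp [ 0.4847 -0.1075  0.115 ] t 4.77 xyaw -3.1
```

```bash
python3 -m inch '[{"translation":[2.1,0,3.3],"twist":[0,0,0],"hand":255},{"translation":[2.1,0,3.3],"twist":[0,0,0],"hand":255},{"translation":[2.1,0,3.3],"twist":[0,0,0],"hand":255},{"translation":[2.1,0,3.3],"twist":[0,0,0],"hand":255},{"translation":[2.0,0,3.3],"twist":[0,0,0],"hand":255}]'
python3 - <<'E'
from h import *
go([.598,.053,.025]);redm("scene");redm()
E
```

```text
t: 5.18
tcp_pos: [0.6032, 0.0493, 0.1196]
tcp_rot: [-0.698, 0.716, -0.009, 0.035]
contact_force: [0.6, -1.7, -0.7]
finger_gap: -0.0001
shift cm [-0.9   9.42  0.56] tcp [0.6032 0.0493 0.1196] t 5.18 xyaw -3.5
scene red band c [544.3  10.6] w,l 14.8 132.5 yaw(mod180) -94.3 corners [[478.0, 8.0], [610.0, -2.0], [611.0, 13.0], [479.0, 23.0]]
top red band c [557.4   6.8] w,l 7.0 100.0 yaw(mod180) -94.1 corners [[507.0, 7.0], [607.0, -0.0], [608.0, 7.0], [508.0, 14.0]]
```

```bash
python3 -m inch '[{"translation":[-0.7,2,0.3],"twist":[0,0,0],"hand":255},{"translation":[0,2.5,0],"twist":[0,0,0],"hand":255},{"translation":[0,2.5,0],"twist":[0,0,0],"hand":255},{"translation":[0,2.2,0],"twist":[0,0,0],"hand":255},{"translation":[0,0,0],"twist":[0,0,0],"hand":255}]'
python3 - <<'E'
from h import *
go([.598,.030,.025])
E
```

```text
t: 5.7
tcp_pos: [0.6084, 0.0555, 0.0264]
tcp_rot: [-0.699, 0.715, 0.001, 0.035]
contact_force: [-0.4, 0.0, -0.1]
finger_gap: -0.0003
shift cm [-0.92  0.15 -2.6 ] tcp [0.6084 0.0555 0.0264] t 5.7 xyaw -2.7
```

```bash
python3 -m inch '[{"translation":[-0.9,0,-0.5],"twist":[0,0,0],"hand":255},{"translation":[0,0,-0.9],"twist":[0,0,0],"hand":255},{"translation":[0,0,-1.0],"twist":[0,0,0],"hand":255},{"translation":[0,0,-1.0],"twist":[0,0.05,0],"hand":255},{"translation":[0,0,-1.0],"twist":[0,0.05,0],"hand":255}]'
python3 -m inch '[{"translation":[0,0,-1],"twist":[0,0.06,0],"hand":255},{"translation":[0,0,-1],"twist":[0,0.06,0],"hand":255},{"translation":[0,0,-1.0],"twist":[0,0.06,0],"hand":255},{"translation":[0,0,-1.0],"twist":[0,0.06,0],"hand":255},{"translation":[0,0,-1.0],"twist":[0,0.06,0],"hand":255}]'
python3 - <<'E'
from h import *
go([.598,.030,.025]);d=redm("scene");redm()
cv2.imwrite("pics/a5.png",d["img"][:,:,::-1])
E
```

```text
t: 6.12
tcp_pos: [0.5989, 0.0107, 0.0286]
tcp_rot: [-0.699, 0.711, -0.032, 0.072]
contact_force: [3.0, 5.1, -3.8]
finger_gap: 0.0001
t: 6.53
tcp_pos: [0.599, -0.042, 0.0364]
tcp_rot: [0.688, -0.687, 0.134, -0.194]
contact_force: [5.0, 4.5, -3.9]
finger_gap: 0.0003
shift cm [-3.42  1.    6.36] tcp [ 0.599  -0.042   0.0364] t 6.53 xyaw -26.8
scene red band c [549.6 -35.6] w,l 16.7 132.7 yaw(mod180) -122.3 corners [[489.0, -7.0], [601.0, -78.0], [610.0, -64.0], [498.0, 7.0]]
top red band c [569.5 -48.8] w,l 15.5 24.9 yaw(mod180) -121.5 corners [[555.0, -49.0], [576.0, -62.0], [584.0, -49.0], [563.0, -36.0]]
```

View pics/a5.png

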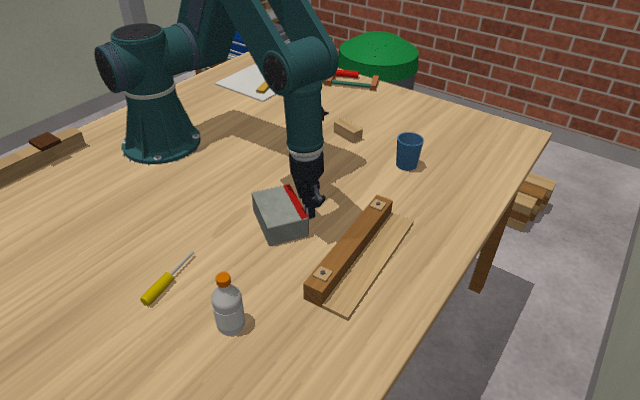

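```bash
cat >> h.py <<'E'
def tilt():
    s,R=tool();M=R.as_matrix();dn=M.T@np.array([0,0,-1.]);ax=np.cross([0,1,0],dn);print("tilt fix twist",ax.round(3))
E
python3 - <<'E'
from h import *
tilt()
E
```

```text
tilt fix twist [-0.019  0.     0.08 ]
```

```bash
python3 -m inch '[{"translation":[0,0.3,-1],"twist":[-0.005,0.06,0.03],"hand":255},{"translation":[0,0.3,-1],"twist":[-0.005,0.06,0.03],"hand":255},{"translation":[0,0.3,-1.0],"twist":[-0.005,0.06,0.03],"hand":255},{"translation":[0,0.3,-1.0],"twist":[0,0.06,0.01],"hand":255},{"translation":[0,0.2,-1.0],"twist":[0,0.06,0.01],"hand":255}]'
python3 - <<'E'
from h import *
go([.598,.030,.025]);tilt();d=redm("scene");redm()
E
```

```text
t: 7.05
tcp_pos: [0.592, -0.0809, 0.0343]
tcp_rot: [0.67, -0.64, 0.265, -0.268]
contact_force: [5.8, 5.5, 2.2]
finger_gap: 0.0002
shift cm [-7.3   1.35  8.31] tcp [ 0.592  -0.0809  0.0343] t 7.05 xyaw -44.3
tilt fix twist [-0.041  0.    -0.012]
scene red band c [550.9 -64.5] w,l 15.9 121.9 yaw(mod180) -141.7 corners [[507.0, -22.0], [582.0, -117.0], [595.0, -107.0], [519.0, -12.0]]Traceback (most recent call last):
  File "<stdin>", line 2, in <module>
  File "h.py", line 56, in redm
    P=cast(d,big(m),.06);r=rect(P);B=cv2.boxPoints(r)
             ~~~^^^
  File "h.py", line 15, in big
    return max(c,key=cv2.contourArea).reshape(-1,2)
           ~~~^^^^^^^^^^^^^^^^^^^^^^^
ValueError: max() iterable argument is empty
```

```bash
python3 -m inch '[{"translation":[0,0,1.5],"twist":[0,0,0],"hand":255},{"translation":[0,-2.5,0.8],"twist":[-0.01,0.0,0],"hand":255},{"translation":[0,-3,0],"twist":[-0.01,0.06,-0.005],"hand":255},{"translation":[0,-2.5,0],"twist":[-0.01,0.06,-0.005],"hand":255},{"translation":[0,0,0],"twist":[0,0,0],"hand":255}]'
python3 - <<'E'
from h import *
go([.421,-.0995,.12]);tilt();d=redm("scene")
cv2.imwrite("pics/a6.png",d["img"][:,:,::-1])
E
```

```text
t: 7.57
tcp_pos: [0.608, -0.0703, 0.1212]
tcp_rot: [0.641, -0.635, 0.304, -0.305]
contact_force: [0.5, -0.9, 0.1]
finger_gap: 0.0001
shift cm [-9.490e+00 -1.000e-02 -1.637e+01] tcp [ 0.608  -0.0703  0.1212] t 7.57 xyaw -51.0
tilt fix twist [-0.008  0.    -0.001]
scene red band c [550.1 -62.2] w,l 18.8 132.9 yaw(mod180) -143.3 corners [[503.0, -15.0], [582.0, -121.0], [597.0, -110.0], [518.0, -3.0]]
```

View pics/a6.png

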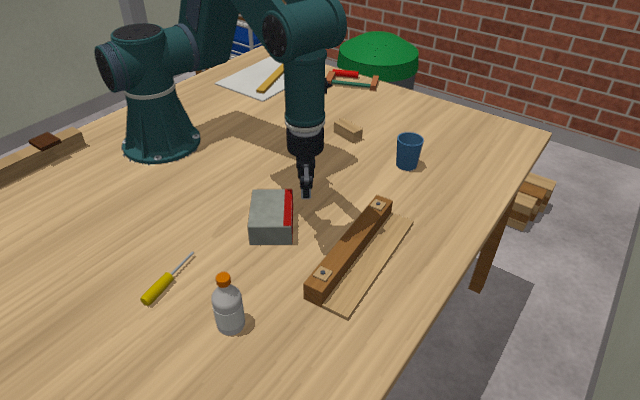

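```bash
python3 -m inch '[{"translation":[-2.0,0,-3.2],"twist":[0,0,0],"hand":255},{"translation":[-2.0,0,-3.2],"twist":[0,0,0],"hand":255},{"translation":[-2.0,0,-3.2],"twist":[0,0,0],"hand":255},{"translation":[-2.0,0,-3.2],"twist":[0,0,0],"hand":255},{"translation":[-1.8,0,-3.2],"twist":[0,0,0],"hand":255}]'
python3 -m inch '[{"translation":[0,2,0],"twist":[0,0,0],"hand":255},{"translation":[0,2.5,0],"twist":[0,0,0],"hand":255},{"translation":[0,2.5,0],"twist":[0,0,0],"hand":255},{"translation":[0,2.2,0],"twist":[0,0,0],"hand":255},{"translation":[0,0,0],"twist":[0,0,0],"hand":255}]'
python3 - <<'E'
from h import *
go([.419,-.094,.025]);tilt();redm("scene")
E
```

```text
t: 8.03
tcp_pos: [0.4233, -0.0973, 0.1168]
tcp_rot: [0.645, -0.637, 0.295, -0.302]
contact_force: [-0.9, -1.0, 0.1]
finger_gap: -0.0002
t: 8.45
tcp_pos: [0.4098, -0.0957, 0.0218]
tcp_rot: [0.645, -0.639, 0.295, -0.297]
contact_force: [-0.7, 0.2, -0.3]
finger_gap: 0.0002
shift cm [ 0.47 -0.32  0.81] tcp [ 0.4098 -0.0957  0.0218] t 8.45 xyaw -49.5
tilt fix twist [-0.01   0.    -0.002]
scene red band c [550.1 -62.2] w,l 18.8 132.9 yaw(mod180) -143.3 corners [[503.0, -15.0], [582.0, -121.0], [597.0, -110.0], [518.0, -3.0]]
```

```bash
python3 -m inch '[{"translation":[0.3,0,0.8],"twist":[0,0,0],"hand":255},{"translation":[0,0,0.9],"twist":[0,0,0],"hand":255},{"translation":[0,0,1.0],"twist":[0,0,0],"hand":255},{"translation":[0,0,1.0],"twist":[-0.005,0.03,0],"hand":255},{"translation":[0,0,1.0],"twist":[-0.005,0.06,0],"hand":255}]'
python3 -m inch '[{"translation":[0,0,0.9],"twist":[0,0.06,0],"hand":255},{"translation":[0,0,0.9],"twist":[0,0.06,0],"hand":255},{"translation":[0,0,0.9],"twist":[0,0.06,0],"hand":255},{"translation":[0,0,0.9],"twist":[0,0.06,0],"hand":255},{"translation":[0,0,0.5],"twist":[0,0.06,0],"hand":255}]'
python3 - <<'E'
from h import *
go([.419,-.094,.025]);tilt();redm("scene");redm()
E
```

```text
t: 8.92
tcp_pos: [0.4464, -0.0654, 0.0258]
tcp_rot: [-0.628, 0.629, -0.328, 0.321]
contact_force: [-5.7, -0.9, -3.9]
finger_gap: -0.0001
t: 9.33
tcp_pos: [0.4734, -0.0361, 0.0267]
tcp_rot: [-0.566, 0.576, -0.428, 0.406]
contact_force: [-4.1, -0.6, -4.8]
finger_gap: 0.0003
shift cm [ 3.86  0.3  -6.93] tcp [ 0.4734 -0.0361  0.0267] t 9.33 xyaw -72.3
tilt fix twist [ 0.029  0.    -0.017]
scene red band c [615.3 -87.8] w,l 21.8 164.5 yaw(mod180) -166.0 corners [[585.0, -11.0], [625.0, -170.0], [646.0, -165.0], [606.0, -5.0]]
top red band c [ 605.8 -122.1] w,l 4.6 7.4 yaw(mod180) -16.8 corners [[603.0, -125.0], [607.0, -126.0], [609.0, -119.0], [605.0, -118.0]]
```

Run:
```python
from h import *
d=env.snapshot("scene");im=d["img"]
cv2.imwrite("pics/a7.png",cv2.resize(im[140:300,200:420,::-1],None,fx=3.5,fy=3.5,interpolation=0))
w=env.snapshot("top");cv2.imwrite("pics/a8.png",w["img"][:,:,::-1])
```

```text
(no output)
```

View pics/a7.png

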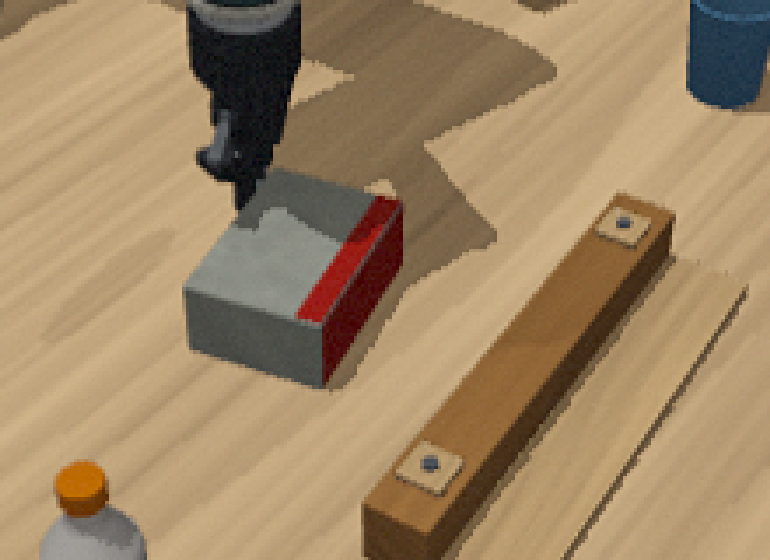

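View pics/a8.png

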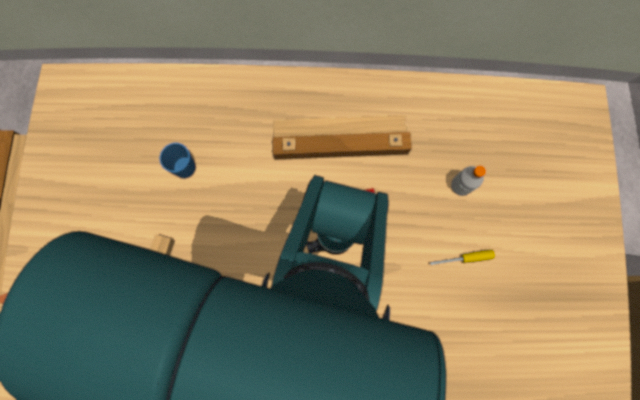

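```bash
cat >> h.py <<'E'
def man(far,near,back=None,s=3.5,ox=200,oy=140):
    d=env.snapshot("scene")
    px=[(ox+p[0]/s-.5,oy+p[1]/s-.5) for p in ([far,near]+([back] if back else []))]
    P=cast(d,px,.06)[:,:2]*1000;e=P[0]-P[1];L=np.linalg.norm(e)
    n=np.array([e[1],-e[0]])/L;m=(P[0]+P[1])/2;yaw=np.arctan2(n[1],n[0])
    Rf=np.array([[np.cos(FY),np.sin(FY)],[-np.sin(FY),np.cos(FY)]])
    print(P.round(1).tolist(),"L",L.round(1),"back",np.linalg.norm(P[-1]-P[1]).round(1),"yaw",np.degrees(yaw).round(1),"redmid fence",(Rf@(m-FC)).round(1),"centre",(m-50*n).round(1))
E
python3 - <<'E'
from h import *
man((403,204),(323,324),(185,289))
E
```

```text
[[582.0, 1.1], [612.9, -127.4], [520.5, -154.7]] L 132.1 back 96.3 yaw 13.5 redmid fence [-103.8   -2.9] centre [548.8 -74.8]
```

```bash
python3 -m inch '[{"translation":[0,0,0.7],"twist":[0.01,0.06,-0.005],"hand":255},{"translation":[0,0,0.7],"twist":[0.01,0.06,-0.005],"hand":255},{"translation":[0,0,0.5],"twist":[0.01,0.05,-0.005],"hand":255},{"translation":[0,0,0],"twist":[0,0,0],"hand":255},{"translation":[0,0,-1.5],"twist":[0,0.0,0],"hand":255}]'
python3 - <<'E'
from h import *
go([.419,-.094,.025]);tilt()
d=env.snapshot("scene");im=d["img"]
cv2.imwrite("pics/a9.png",cv2.resize(im[140:300,200:420,::-1],None,fx=3.5,fy=3.5,interpolation=0))
E
```

```text
t: 10.0
tcp_pos: [0.4715, -0.0348, 0.0281]
tcp_rot: [-0.533, 0.537, -0.464, 0.461]
contact_force: [0.6, -0.8, -0.1]
finger_gap: -0.0001
shift cm [ 5.11  0.35 -6.04] tcp [ 0.4715 -0.0348  0.0281] t 10.0 xyaw -81.7
tilt fix twist [ 0.007 -0.     0.001]
```

View pics/a9.png

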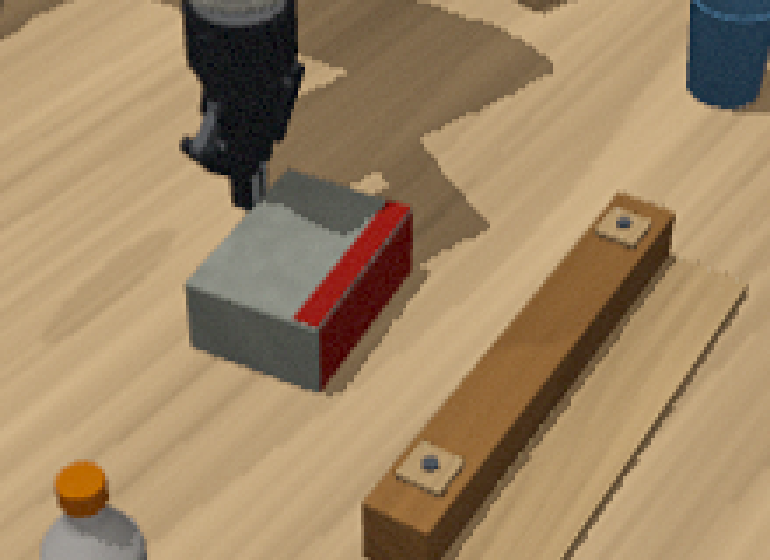

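Run:
```python
from h import *
man((412,209),(320,328),(187,287))
```

```text
[[590.2, 0.3], [613.7, -131.4], [520.2, -152.5]] L 133.8 back 95.8 yaw 10.1 redmid fence [-99.5  -5.7] centre [552.7 -74.3]
```

```bash
python3 -m inch '[{"translation":[0.5,0,-1.5],"twist":[0,0.03,0],"hand":0},{"translation":[1.0,0.5,0],"twist":[0,0.03,0],"hand":0},{"translation":[1.5,0.5,0],"twist":[0,0,0],"hand":0},{"translation":[1.2,0.4,0],"twist":[0,0,0],"hand":0},{"translation":[0,0,0],"twist":[0,0,0],"hand":0}]'
python3 - <<'E'
from h import *
go([.470,-.081,.010]);tilt()
E
```

```text
t: 10.52
tcp_pos: [0.4651, -0.0834, 0.0153]
tcp_rot: [-0.52, 0.521, -0.477, 0.481]
contact_force: [-0.2, 0.5, 0.2]
finger_gap: 0.0606
shift cm [-0.2   0.53  0.5 ] tcp [ 0.4651 -0.0834  0.0153] t 10.52 xyaw -85.3
tilt fix twist [-0.002  0.     0.005]
```

```bash
python3 -m inch '[{"translation":[-0.1,0.3,0.8],"twist":[0,0,0],"hand":0},{"translation":[0,0,1.0],"twist":[0,0,0],"hand":0},{"translation":[0,0,1.0],"twist":[0,0,0],"hand":0},{"translation":[0,0,1.0],"twist":[0,0,0],"hand":0},{"translation":[0,0,1.0],"twist":[0,0,0],"hand":0}]'
python3 -m inch '[{"translation":[0,0,1.0],"twist":[0,0,0],"hand":0},{"translation":[0,0,1.0],"twist":[0,0,0],"hand":0},{"translation":[0,0,1.0],"twist":[0,0,0],"hand":0},{"translation":[0,0,0],"twist":[0,0,0],"hand":0},{"translation":[0,0,0],"twist":[0,0,0],"hand":0}]'
python3 - <<'E'
from h import *
go([.470,-.081,.010]);tilt()
d=env.snapshot("scene");im=d["img"]
cv2.imwrite("pics/b1.png",cv2.resize(im[140:300,200:420,::-1],None,fx=3.5,fy=3.5,interpolation=0))
E
```

```text
t: 10.93
tcp_pos: [0.5015, -0.0752, 0.0096]
tcp_rot: [-0.514, 0.527, -0.486, 0.471]
contact_force: [-16.8, -7.3, 10.8]
finger_gap: 0.0854
t: 11.35
tcp_pos: [0.5081, -0.0702, 0.0093]
tcp_rot: [-0.503, 0.541, -0.497, 0.455]
contact_force: [-0.0, 0.2, -0.4]
finger_gap: 0.0854
shift cm [ 0.73  0.24 -3.89] tcp [ 0.5081 -0.0702  0.0093] t 11.35 xyaw -84.8
tilt fix twist [ 0.08   0.    -0.008]
```

View pics/b1.png

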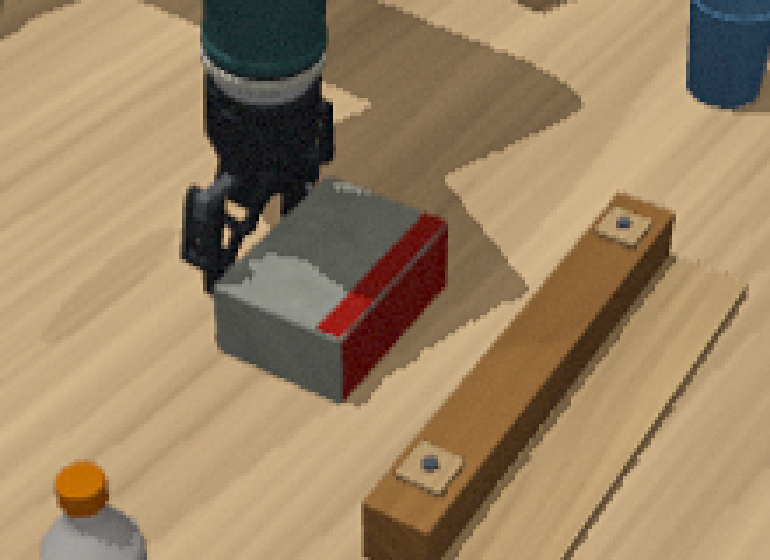

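```bash
python3 - <<'E'
from h import *
man((447,221),(343,338),(215,290))
E
python3 -m inch '[{"translation":[0.5,0,-0.5],"twist":[0.05,0,0],"hand":0},{"translation":[0,0,0],"twist":[0.03,0,-0.005],"hand":0},{"translation":[0,0,0.8],"twist":[0.01,0.01,0],"hand":0},{"translation":[0.1,0,1.5],"twist":[0.03,0,0],"hand":0},{"translation":[0.1,0,1.5],"twist":[0.03,0,0],"hand":0}]'
python3 - <<'E'
from h import *
go([.470,-.081,.010]);tilt()
E
```

```text
[[617.0, 4.0], [630.9, -130.0], [536.7, -143.8]] L 134.8 back 95.2 yaw 5.9 redmid fence [-77.4  -4.9] centre [574.2 -68.1]
t: 11.87
tcp_pos: [0.5329, -0.0697, 0.0079]
tcp_rot: [0.537, -0.504, 0.468, -0.488]
contact_force: [-19.3, -3.7, 14.6]
finger_gap: 0.0852
shift cm [ 0.59 -0.55 -6.34] tcp [ 0.5329 -0.0697  0.0079] t 11.87 xyaw -85.2
tilt fix twist [-0.053  0.    -0.01 ]
```

```bash
python3 -m inch '[{"translation":[0.1,-0.8,0],"twist":[-0.03,0,0],"hand":0},{"translation":[0.1,-0.3,1.5],"twist":[0,0,0],"hand":0},{"translation":[0.1,0,1.5],"twist":[0.02,0.01,0],"hand":0},{"translation":[0.1,0,1.5],"twist":[0.02,0,0],"hand":0},{"translation":[0.1,0,1.5],"twist":[0.02,0,0],"hand":0}]'
python3 - <<'E'
from h import *
go([.470,-.081,.010]);tilt()
d=env.snapshot("scene");im=d["img"]
cv2.imwrite("pics/b2.png",cv2.resize(im[140:300,200:420,::-1],None,fx=3.5,fy=3.5,interpolation=0))
E
```

```text
t: 12.28
tcp_pos: [0.5715, -0.0637, 0.0154]
tcp_rot: [0.533, -0.504, 0.479, -0.483]
contact_force: [-18.0, -2.6, 14.6]
finger_gap: 0.0853
shift cm [  0.97   0.17 -10.27] tcp [ 0.5715 -0.0637  0.0154] t 12.28 xyaw -85.6
tilt fix twist [-0.034  0.    -0.024]
```

View pics/b2.png

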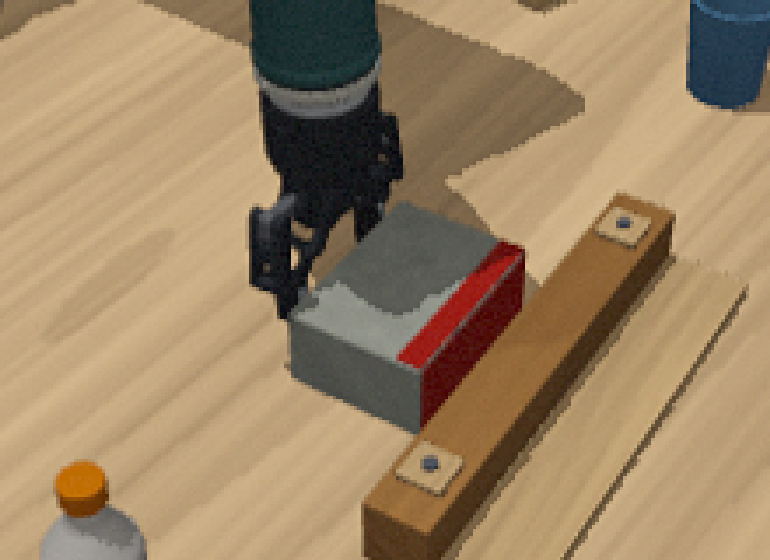

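Run:
```python
from h import *
man((524,251),(421,368),(291,317))
man((617,193),(362,505))
print(cast(env.snapshot("scene"),[(200+617/3.5,140+193/3.5),(200+362/3.5,140+505/3.5)],.05))
```

```text
[[676.4, 8.8], [685.8, -122.6], [592.5, -134.4]] L 131.8 back 94.0 yaw 4.1 redmid fence [-19.9  -3.3] centre [631.2 -60.4]
[[694.6, 100.4], [722.9, -231.6]] L 333.2 back 0.0 yaw 4.9 redmid fence [  7.  -14.2] centre [659.  -69.8]
[[ 0.69098598  0.11095327  0.05      ]
 [ 0.71925685 -0.22520351  0.05      ]]
```

```bash
python3 -m inch '[{"translation":[0.1,-0.2,1.2],"twist":[-0.02,0,-0.01],"hand":0},{"translation":[0.1,0,1.3],"twist":[0,0,-0.01],"hand":0},{"translation":[0.0,0,1.2],"twist":[0.01,0,0],"hand":0},{"translation":[0,0,1.0],"twist":[0.01,0,0],"hand":0},{"translation":[0,0,0.8],"twist":[0.01,0,0],"hand":0}]'
python3 - <<'E'
from h import *
go([.470,-.081,.010]);tilt()
d=env.snapshot("scene");im=d["img"]
cv2.imwrite("pics/b3.png",cv2.resize(im[140:300,200:420,::-1],None,fx=3.5,fy=3.5,interpolation=0))
E
```

```text
t: 12.9
tcp_pos: [0.5886, -0.0582, 0.0104]
tcp_rot: [-0.513, 0.526, -0.492, 0.467]
contact_force: [-19.1, -7.0, 13.5]
finger_gap: 0.0853
shift cm [  1.33   0.47 -11.99] tcp [ 0.5886 -0.0582  0.0104] t 12.9 xyaw -85.5
tilt fix twist [ 0.037  0.    -0.014]
```

View pics/b3.png

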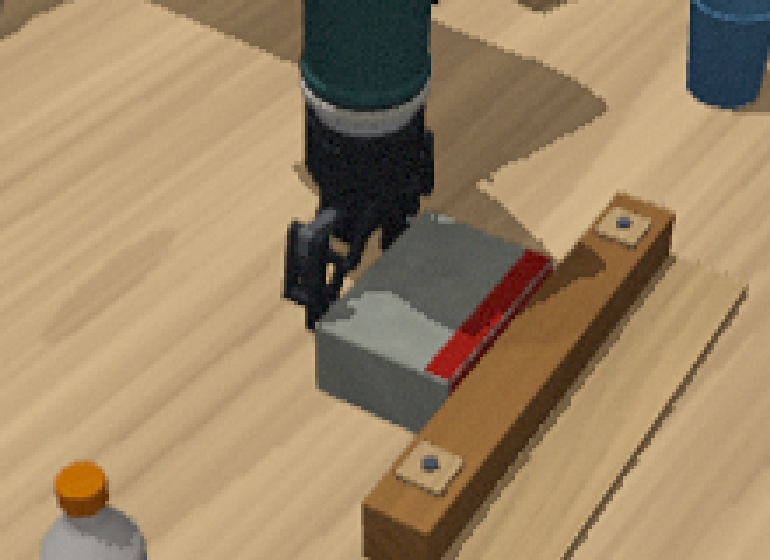

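```bash
python3 -m inch '[{"translation":[0,-0.3,0.8],"twist":[0.02,0,-0.01],"hand":0},{"translation":[0,-0.1,1.0],"twist":[0.02,0,0],"hand":0},{"translation":[0.0,0,1.0],"twist":[0.02,0,0],"hand":0},{"translation":[0,0,1.0],"twist":[0.01,0,0],"hand":0},{"translation":[0,0,1.0],"twist":[0.01,0,0],"hand":0}]'
python3 - <<'E'
from h import *
go([.470,-.081,.010]);tilt()
d=env.snapshot("scene");im=d["img"]
cv2.imwrite("pics/b4.png",cv2.resize(im[140:300,200:420,::-1],None,fx=3.5,fy=3.5,interpolation=0))
E
```

```text
t: 13.37
tcp_pos: [0.5878, -0.0565, 0.0084]
tcp_rot: [-0.508, 0.532, -0.494, 0.463]
contact_force: [-33.2, -11.3, 35.1]
finger_gap: 0.0856
shift cm [  1.47   0.47 -11.94] tcp [ 0.5878 -0.0565  0.0084] t 13.37 xyaw -85.3
tilt fix twist [ 0.054  0.    -0.009]
```

View pics/b4.png

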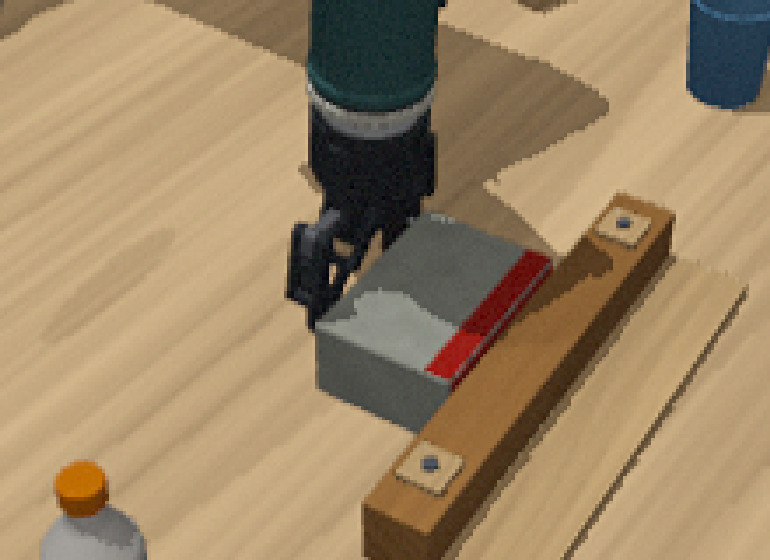

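```bash
python3 -m inch '[{"translation":[0,-0.2,-0.5],"twist":[0,0,0],"hand":0},{"translation":[0,0,-1.5],"twist":[0.02,0,0],"hand":0},{"translation":[0,0,-2.0],"twist":[0.02,0,0],"hand":0},{"translation":[0,-1,-2],"twist":[0,0,0],"hand":0},{"translation":[0,-3,-2],"twist":[0,0,0],"hand":0}]'
python3 -m inch '[{"translation":[0,-4,-1],"twist":[0,0,0],"hand":0},{"translation":[2.5,-3,-1],"twist":[0,0,0],"hand":0},{"translation":[4,0,0],"twist":[0,0,0],"hand":0},{"translation":[4,0,0],"twist":[0,0,0],"hand":0},{"translation":[4,0,0],"twist":[0,0,0],"hand":0}]'
python3 -m inch '[{"translation":[4,0,-0.5],"twist":[0,0,0],"hand":0},{"translation":[4,0,-0.5],"twist":[0,0,0],"hand":0},{"translation":[4,0,-0.5],"twist":[0,0,0],"hand":0},{"translation":[4,0,-0.5],"twist":[0,0,0],"hand":0},{"translation":[4,0,-1],"twist":[0,0,0],"hand":0}]'
python3 - <<'E'
from h import *
d=env.snapshot("scene");im=d["img"]
cv2.imwrite("pics/b5.png",cv2.resize(im[140:300,200:420,::-1],None,fx=3.5,fy=3.5,interpolation=0))
d=env.snapshot("top");im=d["img"]
cv2.imwrite("pics/b6.png",im[:,:,::-1])
E
```

```text
t: 13.83
tcp_pos: [0.5121, -0.0624, 0.0508]
tcp_rot: [-0.518, 0.521, -0.485, 0.473]
contact_force: [0.4, 0.4, 0.3]
finger_gap: 0.0856
t: 14.25
tcp_pos: [0.508, -0.2057, 0.1285]
tcp_rot: [0.522, -0.522, 0.482, -0.473]
contact_force: [0.3, -0.2, -0.0]
finger_gap: 0.0853
t: 14.67
tcp_pos: [0.5067, -0.4151, 0.131]
tcp_rot: [0.523, -0.52, 0.477, -0.477]
contact_force: [0.6, -1.3, 0.4]
finger_gap: 0.0853
```

View pics/b5.png

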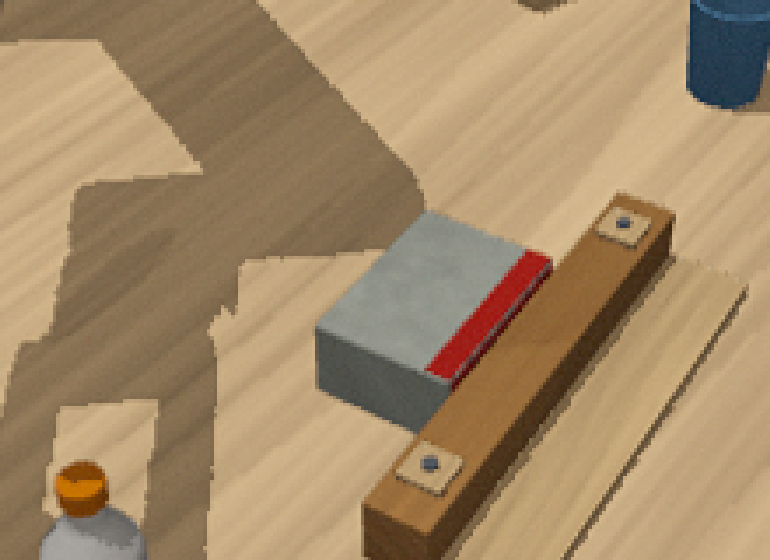

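View pics/b6.png

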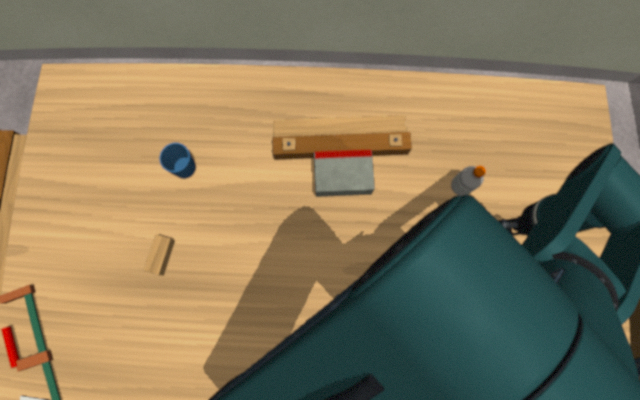

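```bash
sed -i 's/roi\[150:300,240:440\]/roi[146:300,300:390]/' h.py
python3 - <<'E'
from h import *
d=rep();print(fence(d)[0]);redm();redm("scene")
man((552,262),(452,380),(316,329))
im=d["img"];cv2.imwrite("pics/b7.png",cv2.resize(im[115:205,260:420,::-1],None,fx=5,fy=5,interpolation=0))
s=d["view"]
for n,y in(("L",-40),("R",80)): pass
E
```

```text
block [649.8 -56.8] size [ 99.3 137.3] yaw 3.9 err -0.6 redface in fence [-1.1 -1.3]
[[596.0, 8.0], [605.0, -129.0], [704.0, -122.0], [695.0, 15.0]]
((712.0360717773438, 28.041046142578125), (35.2362174987793, 177.29751586914062), 9.782506942749023)
top red band c [692.9 -55.7] w,l 15.1 132.5 yaw(mod180) -175.4 corners [[680.0, 10.0], [691.0, -122.0], [706.0, -121.0], [695.0, 11.0]]
scene red band c [691.6 -54.8] w,l 16.1 132.3 yaw(mod180) -175.5 corners [[678.0, 11.0], [689.0, -121.0], [705.0, -120.0], [694.0, 12.0]]
[[697.4, 10.5], [707.0, -119.8], [612.2, -133.6]] L 130.6 back 95.8 yaw 4.2 redmid fence [ 1.3 -2.8] centre [652.3 -58.3]
```

View pics/b7.png

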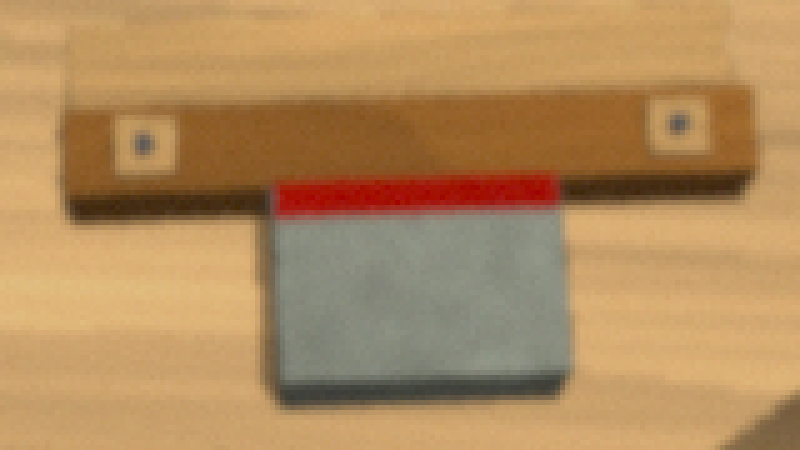

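```bash
python3 -m inch '[{"translation":[0,0,0],"twist":[0,0,0],"hand":0},{"translation":[0,0,0],"twist":[0,0,0],"hand":0},{"translation":[0,0,0],"twist":[0,0,0],"hand":0},{"translation":[0,0,0],"twist":[0,0,0],"hand":0},{"translation":[0,0,0],"twist":[0,0,0],"hand":0}]'
python3 - <<'E'
from h import *
print(env.read_state()["contact_force"]); print(env.sign_off())
E
```

```text
t: 15.38
tcp_pos: [0.5071, -0.4045, 0.1305]
tcp_rot: [0.526, -0.522, 0.477, -0.473]
contact_force: [-0.3, 0.3, -0.8]
finger_gap: 0.0854
[-0.27836498  0.28219081 -0.7890067 ]
the job is handed in; nothing more can be done
None
```

The block is turned and pushed up with its red face against the fence. I handed the job in at about 15 s of the 72 s allowed; it gave no verdict.

**How it was done:** I turned the block about 100° with the shut fingertips, pushing on its back face, then its red face, then its back face again. At that point it was about 6° off square with the red face still about 100 mm from the fence. I then pushed it straight in with the open fingers, and backed the arm away.

**Last checks:**

| Check | Top camera | Scene camera |
|---|---|---|
| Red face from the fence's front | about 1 mm short | about 1 mm past |
| Angle from square | 0.6° | 0.3° |
| Red face's middle from the fence's middle | 1 mm | 3 mm |

- **Contact with the fence:** on the last push the force rose from about 19 to 33 N and the block no longer moved. The distances in the table lie within the 2 mm calibration.
- **Robot clear:** the force at the tool was about zero when I handed in.
- **Measured sizes:** the scene camera measured the 140 mm side 5 to 9 mm short, a bias also seen on the red band in the top view. The last fence measurement was spoiled because the block covers part of it, so I used the first one.
- **Tilt and upward force:** the tool tilted up to about 5° during the last pushes, with 11 to 35 N upward on it. The block showed no tipping.
- **Bystanders:** I kept the arm clear of them and saw no stray contact. I did not measure them again at the end; the cup and offcut look unmoved in the last pictures. The glue bottle looks unmoved where it shows, and the arm hides the screwdriver.

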